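# Put the stray fittings back in their bins

## Robot

A 6-joint arm with a two-finger parallel gripper is mounted at the origin on the work surface. World frame = base frame: x ahead of the robot, y to its left, z up, the work surface at z = 0. Lengths are in m, angles in rad, forces in N, time in s.
With the tool pointing down it reaches from about 0.3 to 0.85 m from the base axis. Payload 4.2 kg.
Tool frame: the origin (TCP) lies midway between the tips of the shut fingers; the grasp point (between the pads) lies 19 mm behind it (bot.tcp_to_grasp is the distance from the TCP to the grasp point, in m); z points along the fingers, y is the line along which they close (so a half turn about z gives the same grasp; the last joint's range is limited). The gripper opens to 91 mm and grips with 3 to 60 N. Pads are 32 mm wide; open, the fingers measure 118 mm over their backs; the gripper's body (76 mm by 178 mm) begins 60 mm behind the grasp point.
Start: joints at [-1.361, 0.32, 1.565, -0, 1.257, -0.02], TCP at [0.131, -0.56, 0.214] pointing down, gripper open.
Joint ranges: [-3.11, 3.11], [-0.84, 2.01], [0.21, 2.61], [-1.34, 4.49], [0.05, 2.63], [-2.56, 2.56]. Speed limits (rad/s): [2.57, 2.57, 3.14, 3.14, 3.14, 3.14].

## Interface

Orientations are given as a 3x3 rotation matrix whose columns are the frame's x, y, z axes.
In Python, from workcell import bot gives the robot as it stands. Calls block until the motion is done:
- bot.move_to(position, orientation): joint-space move of the TCP to a pose.
- bot.move_straight(position, max_speed=0.15, orientation=None): straight line of the TCP; orientation=None keeps the orientation; max_speed is the mean speed in m/s.
- bot.movej(angles): joint-space move.
- bot.move_gripper(opening, strength=None): finger opening in m; strength is the grip in N (None keeps the last); returns when the fingers have stopped.
- bot.hold(seconds).
- bot.inverse_kinematics(position, orientation): joint angles nearest the present ones, or None.
- bot.get_image(name): name is "scene" or "top" or "wrist"; returns the picture (384x512x3 uint8, red, green, blue); there is no depth.
- bot.camera_model(name): a dict with "intrinsics" (3x3 intrinsics, pixels), "rvec" (rotation vector, rad) and "tvec" (3), from world to camera coordinates, as OpenCV has them; the wrist camera has in their place "hand_eye" (4x4, takes a point from camera to tool coordinates, whose origin is the TCP and whose axes are the flange's). Camera axes: x right, y down, z forward; pixel columns grow to the right and rows downward; lengths in m; the calibration is good to about 2 mm. A picture is of the moment at which its call begins: read the wrist's pose just before it. camera_model takes no time and is no camera call.
A pose or a line that the arm cannot do raises bot.PlanningError and nothing moves.
- bot.sign_off(): hands the job in; it is judged then, once.
Readings, each from a call of its own:
- bot.read_time_s(): time.
- bot.read_qpos(): joint angles.
- bot.read_qd(): joint speeds.
- bot.read_joint_torque(): joint torques, N m.
- bot.read_tool_pos(): TCP position.
- bot.read_tcp_rot(): TCP orientation.
- bot.read_force(): force on the tool from outside, world axes, zero at the start.
- bot.read_moment(): the same for the moment, N m.
- bot.read_gripper_width(): finger opening in m.
- bot.read_gripper_force(): force on a finger pad.
Only numpy, scipy, OpenCV 4.12 (cv2) and the standard library are available. Lean on these libraries where they do the work, as an engineer would, in place of code of your own. Each camera call takes 0.05 s, during which the arm holds its last target. There are 200 camera calls.

## Task

Four stray brass fittings stand on the picking bench: a ribbed hose tail, a plain round tube, one with a side branch and a long hexagon coupling. Put each of them back into the blue bin that already holds two of its own kind, standing upright on the bin's floor in the empty space in front of those two. Leave the two dark coil springs standing where they are.

Things in the scene. Friction and masses are not known exactly. Their poses are not given: they have to be found in the camera images.
- fit_barb: Ribbed hose-tail fitting, brass, standing: hexagon foot 42 mm across flats (48 mm across corners) and 20 mm high, above it a slim round stem 22 mm in diameter with thin ribs, 78 mm high in all, 0.2 kg. Loose, on the bench in front of the bins. Origin: centre of its underside; z up.
- fit_sleeve: Plain smooth round brass tube, standing: 38 mm diameter, 72 mm high, wide dark bore (32 mm) in its top, 0.2 kg. Loose, on the bench in front of the bins. Origin: centre of its underside; z up.
- fit_elbow: Brass fitting with side branch, standing: hexagon foot 42 mm across flats, 18 mm high; round body 30 mm in diameter, 72 mm high; level branch 22 to 25 mm in diameter, axis 48 mm up, ending 32 mm from the body's axis, along +x. Grip the body across the branch (jaws closing along y). 0.3 kg. Loose, on the bench in front of the bins. Origin: centre of its underside; z up.
- fit_hexnut: Long brass hexagon coupling, standing: 36 mm across flats (42 mm across corners), 70 mm high, small dark bore in its top; hexagonal over its whole height. x axis: square to a pair of flats (the others are at 60 and 120 degrees). 0.3 kg. Loose, on the bench in front of the bins. Origin: centre of its underside; z up.
- bin_barb: Blue open bin, fixed, with two ribbed hose tails fixed in its rear half (axes at x 40, y +-27 mm, reaching forward to x 16). 140 deep (x), 124 wide (y), walls and floor 4 thick; front wall 28 high, sides 32, rear 60. Origin: centre of its underside; x to the rear (away from the robot), y left, z up. Middle of the free floor: x -26, y 0, z 4 mm. The four bins are alike but for their stock.
- bin_sleeve: Blue open bin, fixed, with two plain round tubes fixed in its rear half (axes at x 40, y +-27 mm, reaching forward to x 16). 140 deep (x), 124 wide (y), walls and floor 4 thick; front wall 28 high, sides 32, rear 60. Origin: centre of its underside; x to the rear (away from the robot), y left, z up. Middle of the free floor: x -26, y 0, z 4 mm. The four bins are alike but for their stock.
- bin_elbow: Blue open bin, fixed, with two fittings with side branch fixed in its rear half (axes at x 40, y +-27 mm, reaching forward to x 16). 140 deep (x), 124 wide (y), walls and floor 4 thick; front wall 28 high, sides 32, rear 60. Origin: centre of its underside; x to the rear (away from the robot), y left, z up. Middle of the free floor: x -26, y 0, z 4 mm. The four bins are alike but for their stock.
- bin_hexnut: Blue open bin, fixed, with two long hexagon couplings fixed in its rear half (axes at x 40, y +-27 mm, reaching forward to x 16). 140 deep (x), 124 wide (y), walls and floor 4 thick; front wall 28 high, sides 32, rear 60. Origin: centre of its underside; x to the rear (away from the robot), y left, z up. Middle of the free floor: x -26, y 0, z 4 mm. The four bins are alike but for their stock.
- spring1: Dark steel coil spring, standing upright on the bench among the fittings, 36 mm in diameter, 60 mm high, 0.12 kg, loose. Stays where it is. Origin: centre of its underside.
- spring2: Dark steel coil spring, standing upright on the bench among the fittings, 36 mm in diameter, 60 mm high, 0.12 kg, loose. Stays where it is. Origin: centre of its underside.
Not all that is in view belongs to the job. What is shaped like the fit_hexnut but purple is not meant. Leave any red look-alike of the bin_hexnut alone.

How it is judged:
At the end, for the whole second after the job is handed in: Each brass fitting at rest on the floor of the bin with its own kind (foot under 9 mm above the bin's underside), upright within 7 deg, its axis 56 mm before to 8 mm behind the bin's centre and within 42 mm of its centre line; both springs upright within 20 mm of where they began (x of fit_barb in the frame of bin_barb between -0.056 and 0.008 m and y of fit_barb in the frame of bin_barb between -0.042 and 0.042 m and z of fit_barb in the frame of bin_barb between 0 and 0.009 m and angle between each of fit_barb, fit_sleeve, fit_elbow, fit_hexnut's own z axis and vertical below 0.12 rad and linear speed of each of fit_barb, fit_sleeve, fit_elbow, fit_hexnut below 0.02 m/s and angular speed of each of fit_barb, fit_sleeve, fit_elbow, fit_hexnut below 0.2 rad/s and x of fit_sleeve in the frame of bin_sleeve between -0.056 and 0.008 m and y of fit_sleeve in the frame of bin_sleeve between -0.042 and 0.042 m and z of fit_sleeve in the frame of bin_sleeve between 0 and 0.009 m and x of fit_elbow in the frame of bin_elbow between -0.056 and 0.008 m and y of fit_elbow in the frame of bin_elbow between -0.042 and 0.042 m and z of fit_elbow in the frame of bin_elbow between 0 and 0.009 m and x of fit_hexnut in the frame of bin_hexnut between -0.056 and 0.008 m and y of fit_hexnut in the frame of bin_hexnut between -0.042 and 0.042 m and z of fit_hexnut in the frame of bin_hexnut between 0 and 0.009 m and distance of each of spring1, spring2 from where it was at the start of the episode below 0.02 m and angle between each of spring1, spring2's own z axis and vertical below 0.15 rad); the robot touches nothing.
It fails at once if a spring is pushed more than 20 mm away, lifted or knocked over (distance of any of spring1, spring2 from where it was at the start of the episode above 0.02 m or angle between any of spring1, spring2's own z axis and vertical above 0.5 rad).
It also fails if it takes over 112 s, if anything falls off the work surface, if the arm or the gripper's body presses on something with over 40 N, if the wrist force passes 120 N, or if a joint passes its speed limit or range.

## Working session

There is one attempt and no reset: what is moved stays moved. The work goes in short steps, each a Python script; the robot and the scene stay as the last script left them, time stands still between calls to the robot, and variables do not carry over. Pictures are saved under pics/ and viewed, at most 14 in all, crops included, and the job is handed in when it is done.

```bash
mkdir -p pics; ls; python3 - <<'E'
from workcell import bot
import cv2
for n in ("top","scene"):
    im=bot.get_image(n); cv2.imwrite(f"pics/{n}0.png",im[:,:,::-1]); 
    m=bot.camera_model(n); print(n,{k:__import__('numpy').round(v,4).tolist() for k,v in m.items()})
cv2.imwrite("pics/top0b.png",cv2.resize(cv2.imread("pics/top0.png"),(800,600),interpolation=cv2.INTER_CUBIC))
cv2.imwrite("pics/scene0b.png",cv2.resize(cv2.imread("pics/scene0.png"),(800,600),interpolation=cv2.INTER_CUBIC))
print(bot.camera_model("wrist"), bot.read_tcp_rot(), bot.tcp_to_grasp)
E
```

```text
pics
top {'intrinsics': [[439.0788, 0.0, 253.2482], [0.0, 439.0788, 202.1137], [0.0, 0.0, 1.0]], 'rvec': [2.0989, -2.1479, 0.1551], 'tvec': [0.0805, 0.4968, 1.0819]}
scene {'intrinsics': [[435.3667, 0.0, 252.121], [0.0, 435.3667, 190.5944], [0.0, 0.0, 1.0]], 'rvec': [1.1838, 2.077, -1.1252], 'tvec': [0.1861, -0.2228, 1.4942]}
{'intrinsics': array([[276.69069282,   0.        , 257.93727684],
       [  0.        , 276.69069282, 188.8417148 ],
       [  0.        ,   0.        ,   1.        ]]), 'hand_eye': array([[ 5.83217984e-04, -9.54781092e-01, -2.97309141e-01,
         8.51074761e-02],
       [ 9.99999830e-01,  5.61659277e-04,  1.57937378e-04,
         1.10885551e-03],
       [ 1.61908152e-05, -2.97309183e-01,  9.54781257e-01,
        -1.71284898e-01],
       [ 0.00000000e+00,  0.00000000e+00,  0.00000000e+00,
         1.00000000e+00]])} [[ 9.73703801e-01  2.27817441e-01 -3.48628928e-04]
 [ 2.27817707e-01 -9.73702610e-01  1.52303731e-03]
 [ 7.51356534e-06 -1.56241106e-03 -9.99998779e-01]] 0.0188
```

View pics/top0b.png

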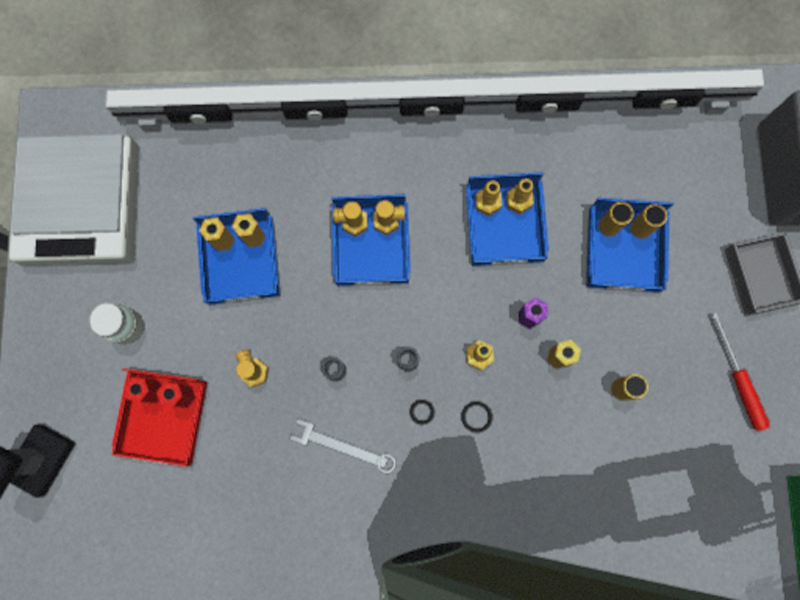

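View pics/scene0b.png

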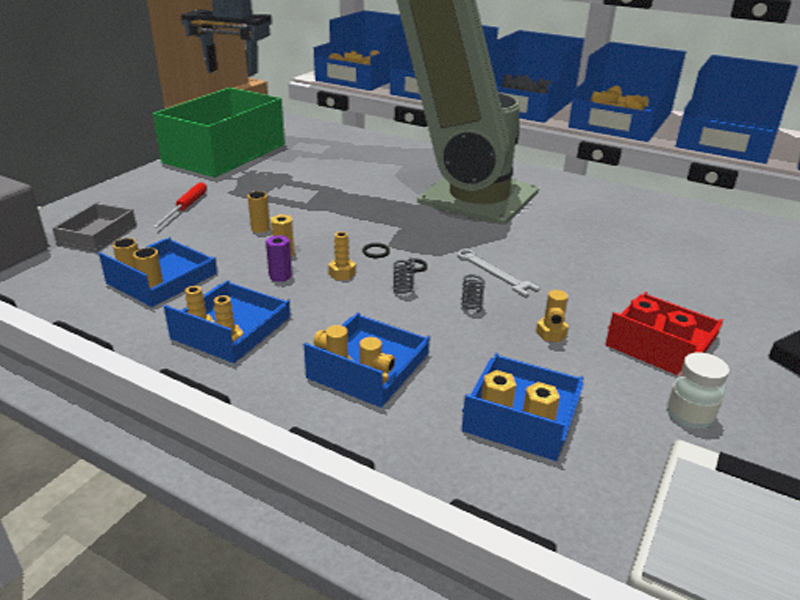

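The top view shows the bins, left to right: hexnut (238,257), elbow (371,240), barb (508,220) and sleeve (628,245). The fittings are elbow (252,368), barb (481,354), hexnut (566,353) and sleeve (632,387). The springs are at (333,368) and (406,358), and the purple decoy is at (534,312). Next I zoom in for precise pixels.

```bash
python3 - <<'E'
import cv2
im=cv2.imread("pics/top0.png")
def crop(x0,y0,w,h,s,n):
    c=cv2.resize(im[y0:y0+h,x0:x0+w],None,fx=s,fy=s,interpolation=cv2.INTER_CUBIC)
    for x in range((x0+9)//10*10,x0+w,10):
        cv2.line(c,(int((x-x0+.5)*s),0),(int((x-x0+.5)*s),6 if x%50 else 14),(255,255,255),1)
        if x%20==0: cv2.putText(c,str(x),(int((x-x0+.5)*s)-10,24),0,.35,(255,255,255),1)
    for y in range((y0+9)//10*10,y0+h,10):
        cv2.line(c,(0,int((y-y0+.5)*s)),(6,int((y-y0+.5)*s)),(255,255,255),1)
        cv2.putText(c,str(y),(8,int((y-y0+.5)*s)+4),0,.35,(255,255,255),1)
    cv2.imwrite(n,c); print(c.shape)
crop(118,105,160,92,5,"pics/b1.png")
crop(288,105,145,85,5.5,"pics/b2.png")
crop(145,190,130,70,6,"pics/f1.png")
crop(290,185,132,75,6,"pics/f2.png")
E
```

```text
(460, 800, 3)
(468, 798, 3)
(420, 780, 3)
(450, 792, 3)
```

View pics/b1.png

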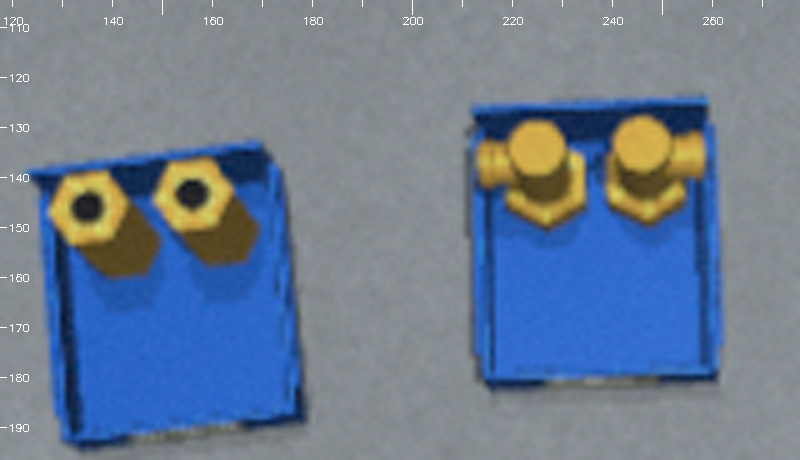

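View pics/b2.png

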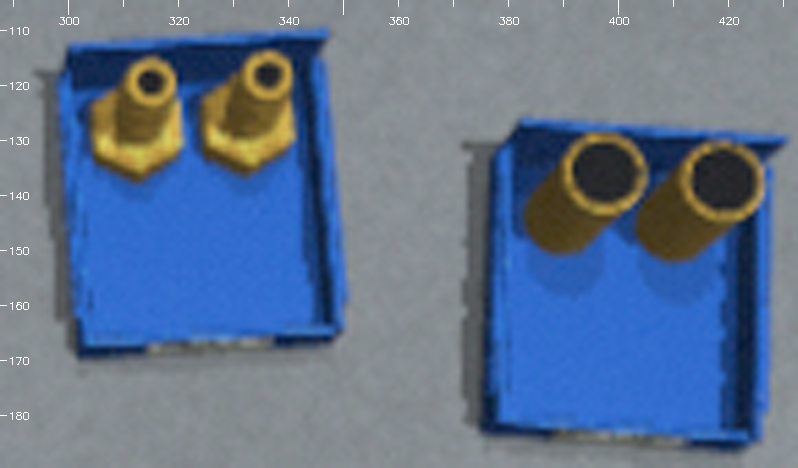

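View pics/f1.png

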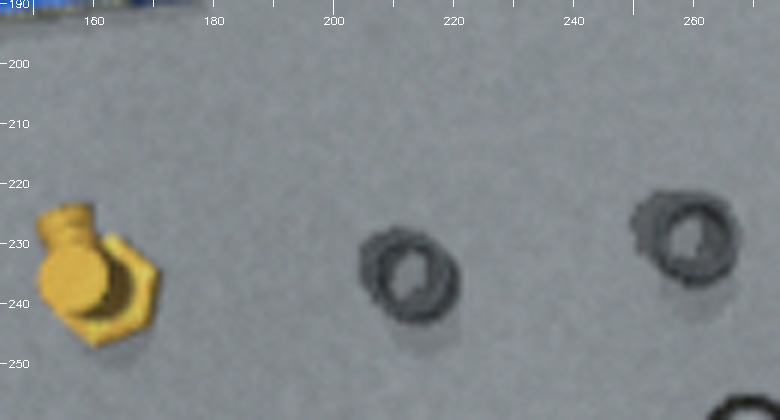

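View pics/f2.png

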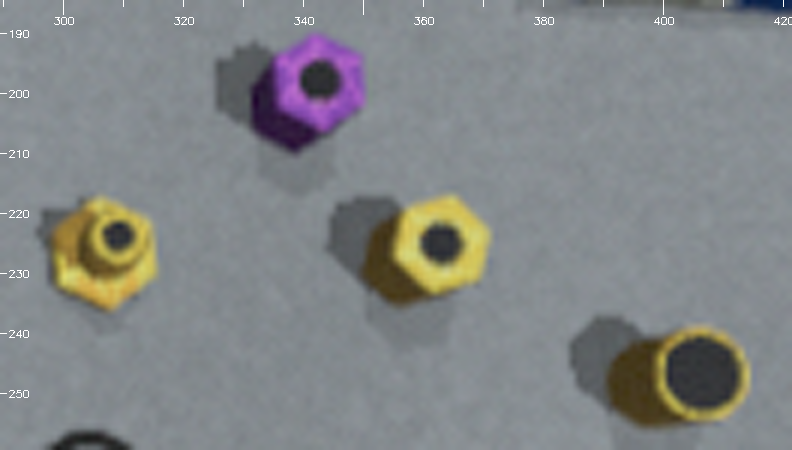

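The crops are clear enough to read stock tops, rear rim corners and fitting tops. I'll compute the poses and check them against the known sizes.

```bash
cat > loc.py <<'E'
import numpy as np, cv2
from scipy.optimize import least_squares
from workcell import bot
m=bot.camera_model("top"); K=np.array(m["intrinsics"]); R,_=cv2.Rodrigues(np.array(m["rvec"])); t=np.array(m["tvec"]).ravel()
def ray(p,z):
    d=R.T@np.linalg.inv(K)@[p[0],p[1],1]; c=-R.T@t
    return (c+d*(z-c[2])/d[2])[:2]
bins={"hexnut":(.070,[(134.9,145.9),(156.1,143.1),(123.5,138.9),(169.9,132.9)]),
"elbow":(.072,[(225.1,133.9),(246.1,133.3),(211.9,125.7),(259.1,123.9)]),
"barb":(.078,[(314.8,119.2),(336.2,118),(299.7,112.9),(347.1,110.3)]),
"sleeve":(.072,[(397.3,136),(418.6,137.4),(382,126.3),(430.6,130)])}
L=np.array([(.04,.027),(.04,-.027),(.07,.062),(.07,-.062)])
rot=lambda a:np.array([[np.cos(a),-np.sin(a)],[np.sin(a),np.cos(a)]])
B={}
for k,(h,P) in bins.items():
    W=np.array([ray(p,h+.004 if i<2 else .06) for i,p in enumerate(P)])
    r=least_squares(lambda v:((L@rot(v[2]).T+v[:2])-W).ravel(),[W[0][0],W[0][1],0])
    B[k]=r.x; B[k+"_res"]=r.fun
f1=lambda x,y:(145+x/6-.5,190+y/6-.5); f2=lambda x,y:(290+x/6-.5,185+y/6-.5)
F={"elbow":ray(f1(73,281),.072),"barb":ray(f2(118,236),.078),"hexnut":ray(f2(441,243),.07),"sleeve":ray(f2(702,374),.072)}
S=[ray(f1(419,283),.06),ray(f1(700,243),.06)]
hc=np.array([ray(f2(*p),.07) for p in [(414,203),(455,195),(490,238),(474,284),(436,295),(394,252)]])-F["hexnut"]
v=hc[:,0]+1j*hc[:,1]; hexcorner=np.angle((((v/abs(v))**6).mean()))/6   # a corner direction; flats at +30 deg
be=ray(f1(66,213),.050); ebyaw=np.arctan2(*(be-F["elbow"])[::-1])
E
python3 - <<'E'
from loc import *
np.set_printoptions(precision=3,suppress=True)
for k in B:print(k,B[k])
for k in F:print(k,F[k],np.linalg.norm(F[k]))
print(S,"purple",ray(f2(320,81),.07)); print("hex r",abs(v),np.degrees(np.angle(v)),np.degrees(hexcorner))
print("elbow",be-F["elbow"],np.degrees(ebyaw)); 
E
```

```text
hexnut [0.609 0.336 0.1  ]
hexnut_res [-0.001 -0.001 -0.001 -0.001  0.001  0.002  0.001 -0.   ]
elbow [0.631 0.11  0.011]
elbow_res [-0.001  0.    -0.     0.     0.     0.     0.    -0.001]
barb [ 0.661 -0.121  0.029]
barb_res [-0.001 -0.    -0.001  0.     0.001  0.     0.001 -0.001]
sleeve [ 0.61  -0.322 -0.108]
sleeve_res [-0.001  0.    -0.001 -0.     0.001 -0.     0.001 -0.   ]
elbow [0.414 0.309] 0.5165019339439297
barb [ 0.435 -0.068] 0.4403390916067923
hexnut [ 0.43 -0.2 ] 0.4744382064889541
sleeve [ 0.374 -0.302] 0.4805653580646095
[array([0.411, 0.168]), array([0.425, 0.05 ])] purple [ 0.499 -0.155]
hex r [0.02  0.021 0.02  0.021 0.022 0.02 ] [  30.799  -19.481  -85.498 -144.228  171.014   99.513] -21.755114880080384
elbow [0.031 0.009] 15.847435124013899
```

Sizes agree: hex corner radius is 20–22 mm, branch length 32 mm, and bin residuals are 2 mm or less. I'll start with the sleeve.

```bash
cat > job.py <<'E'
from loc import *
r=np.radians
def down(a):
    y=np.array([np.cos(a),np.sin(a),0]); z=np.array([0,0,-1.]); return np.column_stack([np.cross(y,z),y,z])
def best(p,a):   # half turn nearest the middle of the last joint's range
    c=[(abs(q[5]),k) for k in (a,a+np.pi) if (q:=bot.inverse_kinematics(p,down(k))) is not None]
    return min(c)[1]
def pick_place(name,jaw,gz,placejaw,opening,closed,xt=-.028):
    t0=bot.read_time_s(); g=bot.tcp_to_grasp; tz=gz-g; x,y=F[name]; up=.2
    a=best([x,y,up],jaw)
    bx,by,bt=B[name]; tx,ty=np.array([bx,by])+rot(bt)@[xt,0]; 
    b=best([tx,ty,up],bt+placejaw)
    if name=="elbow" and abs((a-jaw)-(b-bt-placejaw))>.1: b=b+np.pi if b<3 else b-np.pi  # keep branch heading
    bot.inverse_kinematics([tx,ty,up],down(b))
    bot.move_gripper(opening,25); bot.move_to([x,y,.14],down(a)); bot.move_straight([x,y,tz],.12)
    bot.move_gripper(0.0,25); w=bot.read_gripper_width(); print(name,"width",w,"force",bot.read_gripper_force())
    if abs(w-closed)>.004: print("BAD GRASP"); return
    bot.move_straight([x,y,up],.2); bot.move_to([tx,ty,up],down(b)); print("width",bot.read_gripper_width())
    bot.move_straight([tx,ty,tz+.03],.2); bot.move_straight([tx,ty,tz+.0055],.06); print("force",bot.read_force())
    bot.move_gripper(min(opening,closed+.025)); bot.move_straight([tx,ty,up],.2)
    print("time",bot.read_time_s()-t0,bot.read_time_s())
E
python3 - <<'E'
from job import *
pick_place("sleeve",r(90),.042,r(90),.065,.038)
cv2.imwrite("pics/a.png",bot.get_image("top")[90:270,270:450,::-1].repeat(3,0).repeat(3,1))
E
```

```text
sleeve width 0.037401949454555716 force 24.999840259552002
width 0.037643926027976234
force [ 1.06281669 -0.03576355 -2.62445593]
time 8.5083 8.6083
```

View pics/a.png

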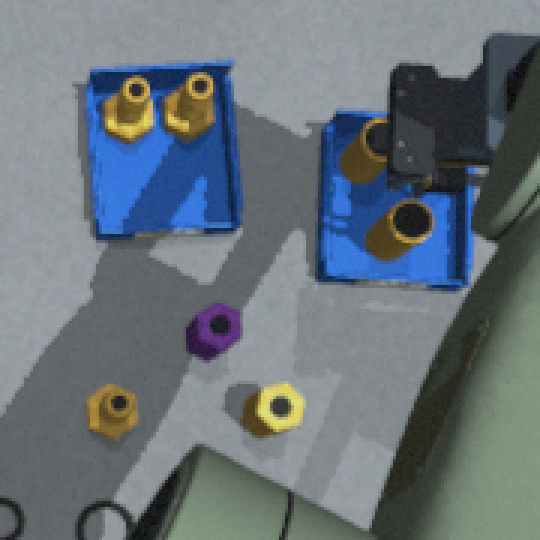

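The sleeve stands in its bin at crop position (413,222), well inside the free space. Now the other three.

```bash
python3 - <<'E'
from job import *
pick_place("hexnut",r(68.2),.042,r(90),.065,.036)
pick_place("barb",r(90),.050,r(90),.055,.022)
E
python3 - <<'E'
from job import *
pick_place("elbow",ebyaw+r(90),.046,r(90),.060,.030)
bot.move_to([.35,-.45,.3],down(r(-60)))
im=bot.get_image("top")[:,:,::-1]; cv2.imwrite("pics/b.png",cv2.resize(im[95:260,110:440],None,fx=2.4,fy=2.4,interpolation=cv2.INTER_CUBIC))
im=bot.get_image("scene")[:,:,::-1]; cv2.imwrite("pics/c.png",cv2.resize(im[110:300,40:390],None,fx=2.2,fy=2.2,interpolation=cv2.INTER_CUBIC))
print(bot.read_time_s())
E
```

```text
hexnut width 0.03728521716006062 force 24.99970297096297
width 0.03679731537708007
force [ 1.06393247 -0.42302459 -3.8613513 ]
time 9.05 17.7083
barb width 0.0216138065300511 force 24.999270737171173
width 0.021531515754759447
force [ 0.58832029  0.40878571 -2.04677955]
time 8.941699999999997 26.65
elbow width 0.029532011321078265 force 25.000318586826324
width 0.02970632344056272
force [-0.09434862 -0.59942062 -3.52930016]
time 9.333300000000001 35.9833
38.3083
```

View pics/b.png

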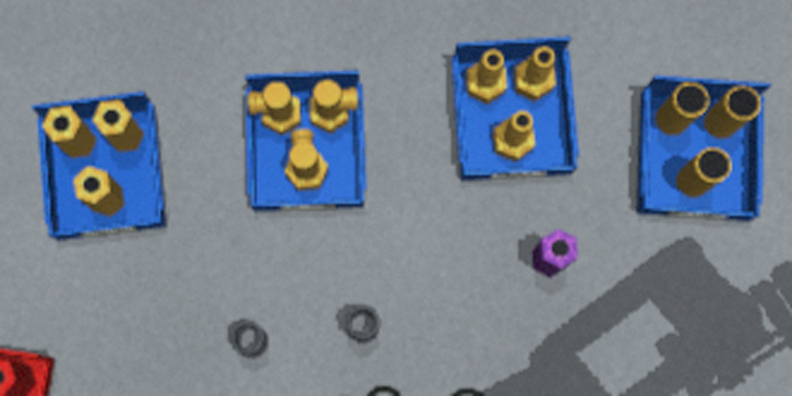

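View pics/c.png

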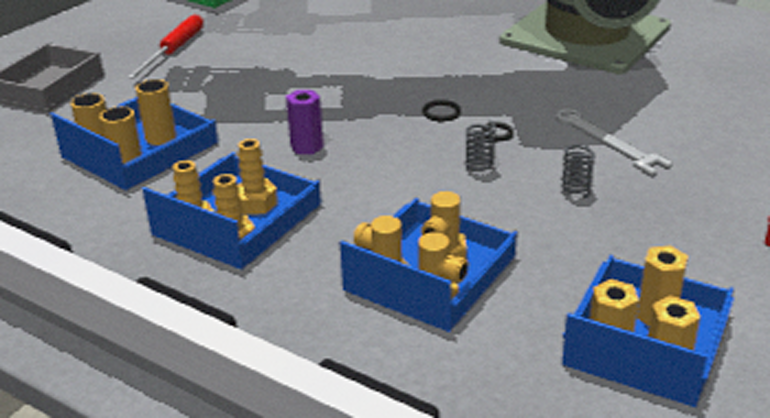

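Both views show all four fittings upright in front of their own kind. In the top crop they are at (91,185), (306,160), (521,122) and (712,165). The springs are undisturbed at (248,338) and (359,322), so I'm handing in.

```bash
python3 -c "
from workcell import bot
print(bot.sign_off())"
```

```text
the job is handed in; nothing more can be done
None
```

The job is handed in: in the final camera views all four brass fittings stood upright in their own bins and both springs were still standing in place, at about 38 s of the 112 s allowed. The hand-in gave no verdict.

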